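Lock a tap back plate in the cam clamping board

ROBOT

A 6-joint arm with a two-finger parallel gripper is mounted at the origin on the work surface; the furniture and walls round the work are solid. World frame = base frame: x ahead of the robot, y to its left, z up, the work surface at z = 0. Lengths are in m, angles in rad, forces in N, time in s.
With the tool pointing down it reaches from about 0.25 to 0.775 m from the base axis. Payload 4 kg.
Tool frame: the origin (TCP) lies between the finger pads; the fingertips stand 14 mm ahead of it and the grasp point (between the pads) lies 5 mm behind it; z points along the fingers, y is the line along which they close (so a half turn about z gives the same grasp; the last joint's range is limited). The gripper opens to 94 mm and grips with 3 to 60 N. Pads are 16 mm wide; open, the fingers measure 119 mm over their backs; the gripper's body (75 mm by 177 mm) begins 78 mm behind the grasp point.
Start: joints at [-1.248, 0.087, 1.371, -0, 1.684, -0.103], TCP at [0.227, -0.501, 0.22] pointing down, gripper open.
Joint ranges: [-3.1, 3.1], [-0.76, 2.03], [0.27, 2.55], [-1.08, 4.22], [0.17, 2.65], [-2.57, 2.57]. Speed limits (rad/s): [2.79, 2.79, 3.14, 3.14, 3.14, 3.14].

INTERFACE

Orientations are given as [roll, pitch, yaw] about the fixed x, y, z axes, in that order (R = Rz(yaw) Ry(pitch) Rx(roll)).
In Python, from bench import robot, snapshot gives the robot as it stands.
- The arm moves only by the tool carry_out, never from a script. Its argument "motion" is text: rows parted by semicolons, each of 4 numbers parted by spaces: the shift along the tool's x, y, z each as a share of 0.15 m, from -1 to 1, then the turn about the tool's z as a share of 180 degrees, from -1 to 1. A call has exactly 8 rows; each row is the pose to reach, as a shift and turn from the pose commanded when the call began, along the tool's axes at that moment, turning the shorter way round; what a row does not reach only later rows make up. A row lasts 1/10 s, in which the tool goes at most 50 mm and 8.59 degrees, less where a joint would pass 70% of its speed; a pose out of reach is approached as far as the arm can. A call with a number of a shift or a turn outside -1 to 1 is refused whole. A call with a gripper value outside its range is refused whole. "grip" is the opening, from -1 (shut) to 1 (fully open), set as the call begins (left out, the last holds). The fingers move at their own pace and stop on an object; the grip force is fixed at half the most. Time passes only in rows, so rows that repeat a pose let the fingers close, or fill a call up. It gives the time, the measured TCP pose, the force, the opening and the grip force at its end, in the units of the state.
- robot.get_obs(): the state, without advancing time (a new reading comes with each control period).
- snapshot(name): name is "scene" or "side" or "wrist"; returns a dict with "image" (480x640x3 uint8, red, green, blue), "fx", "fy", "cx", "cy" (pixels), "distortion" ([k1, k2, p1, p2, k3] as OpenCV has them; the pictures are not rectified), "pose" (4x4, takes a point from camera to world coordinates); the wrist camera has in their place "hand_eye" (4x4, takes a point from camera to tool coordinates, whose origin is the TCP and whose axes are the flange's). Camera axes: x right, y up, looking along -z (the intrinsics and any distortion apply to the point x, -y, -z); pixel columns grow to the right and rows downward; lengths in m; the calibration is good to about 2 mm. A picture is of the moment at which its call begins: read the wrist's pose just before it. There is no depth.
- robot.close_job(): hands the job in; it is judged then, once.
The state is a dict: "time": time; "joint_positions": joint angles; "qvel": joint speeds; "joint_torque": joint torques, N m; "tool_pos": TCP position; "ee_rot": TCP orientation; "wrist_force": force on the tool from outside, world axes, zero at the start; "wrist_torque": the same for the moment, N m; "width": finger opening in m; "finger_force": force on a finger pad.
Only numpy, scipy, OpenCV 4.12 (cv2) and the standard library are available. Lean on these libraries where they do the work, as an engineer would, in place of code of your own. Each camera call takes 0.05 s, during which the arm holds its last target. There are 200 camera calls.

TASK

Without pinching or lifting anything, push the brass back plate across the clamping board with the fingertips until it sits fully home in the corner, one long side flush against the wooden fence and one end against the steel end stop. Then, with the plate home, push the cam lever round counter-clockwise (seen from above) as far as it goes, so that the cam holds the plate tight, and leave it locked; do not disturb the file, the tin or the pipe tee lying round the board.

Things in the scene. Friction and masses are not known exactly. Their poses are not given: they have to be found in the camera images.
- board: Fixed plywood clamping board, 18 mm thick, flat on the table; spans x -145 to +80 mm, y -250 to +80 mm in its own frame. Origin on the table directly below the home place of the plate's centre. Its x axis points across the board to the fence, its y axis along the fence to the end stop, z up.
- fence (a point): Point on the working face of the dark wooden fence, at the board's top face, x = +25, y = 0 mm of the board. The straight face runs from y = -232 to +68 mm; the fence is 30 mm thick and stands 24 mm above the board's top. Axes as board.
- stop (a point): Point on the working face of the steel end stop, at the board's top face, x = 0, y = +50 mm of the board. The block spans x -25 to +19 mm, is 22 mm thick and stands 20 mm above the board's top, its two screw heads 4 mm more. Axes as board.
- seat (a point): Point on the board's top face (18 mm above the table) where the centre of the plate's underside is when the plate is home; axes as board.
- plate: Loose brass back plate of a tap, about 0.4 kg: 50 mm along its x, 100 mm along its y, 12 mm thick, two 8 mm screw holes, in its middle a bored round boss, 30 mm diameter (33 at its foot), 14 mm high. Origin at the centre of its underside, z up. It starts flat on the board, 105 to 150 mm short of home along the fence, 16 to 38 mm across, askew by up to 0.3 rad; either way round is home.
- cam_lever (a joint): Turn of the cam lever about its upright bolt: 0 = fully open, grows counter-clockwise seen from above; tight at its end of about 1.57 rad. It starts between 0 and 0.3. The cam first touches a plate that is home at about 1.3; it stays where it is left. Friction about 0.12 N m, rising to roughly 0.7 N m while tightening.
- pivot (a point): Axis of the cam's bolt at the height of the board's top face, at x = -59.1 mm, y = 0 of the board; axes as board.
- knob (a point): Centre of the black ball (22 mm diameter) at the end of the cam lever, 103 mm from the bolt axis, 13.5 mm above the board's top. The lever is a straight round steel bar, 11 mm diameter, from the cam to this ball, about 12 mm above the board's top. At joint value q it points from the bolt at 135 degrees + q from the board's x axis, counted counter-clockwise from above.
- cam: Dark steel eccentric disc of 52 mm diameter, turning with the lever, 2 to 15 mm above the board's top; origin on the bolt axis at the board's top, x axis along the lever towards its ball, z up. The bolt's head reaches 24 mm above the board's top. It bears on the middle of the long side of a plate that is home, and leaves up to 9.5 mm free there when open.
- flat_file: Loose flat file with a wooden handle, 260 x 27 x 27 mm, on the table in front of the board. Leave alone.
- paste_tin: Loose round tin, 69 mm diameter, 42 mm high, on the table left of the board. Leave alone.
- copper_tee: Loose copper pipe tee, 76 x 51 x 25 mm, on the table right of the board. Leave alone.
Not all that is in view belongs to the job. Leave any red look-alike of the plate alone.

How it is judged:
By the outcome, as a careful person would: the job done as asked, in the order asked, and still so for the second after the job is handed in, with the robot touching nothing.
It also fails if it takes over 72 s, if anything falls off the work surface, if the arm or the gripper's body presses on something with over 40 N, if the wrist force passes 120 N, or if a joint passes its speed limit or range.

## Working session

There is one attempt and no reset: what is moved stays moved. The work goes in short steps, Python scripts to look and compute and a tool call to move; the robot and the scene stay as the last step left them, time stands still between calls to the robot, and variables do not carry over. Pictures are saved under pics/ and viewed, at most 10 in all, crops included, and the job is handed in when it is done.

Besides the shell and the picture viewer there is one more tool, called in YAML: its name, and indented under it one key for each argument. carry_out: Moves the arm, as the interface text tells. Shift numbers are shares of 0.15 m and turn numbers shares of 180 degrees, none past 1 either way. Its arguments: {"type":"object","properties":{"motion":{"type":"string"},"grip":{"type":"number"}},"required":["motion"]}

```bash
mkdir -p pics; ls; cat > h.py <<'E'
import numpy as np, cv2, pickle
from bench import robot, snapshot
def snap(n):
    o=robot.get_obs(); s=snapshot(n); s['obs']=o; return s
def save(n,f):
    s=snap(n); pickle.dump(s,open(f'pics/{f}.pkl','wb')); cv2.imwrite(f'pics/{f}.png',s['image'][:,:,::-1]); return s
E
python3 - <<'E'
from h import *
a=save('scene','scene0'); b=save('side','side0'); 
for s in (a,b): print(s['fx'],s['fy'],s['cx'],s['cy'],s['distortion'],np.round(s['pose'],3).tolist())
o=robot.get_obs(); print(o)
E
```

```text
pics
444.60562012838096 444.60562012838096 317.71841792793896 231.44501284272218 [-0.02882  0.       0.       0.       0.     ] [[0.746, 0.283, -0.603, -0.095], [-0.665, 0.28, -0.692, -0.771], [-0.027, 0.917, 0.397, 0.45], [0.0, 0.0, 0.0, 1.0]]
495.3649748626656 495.3649748626656 323.56796732412533 241.41228049929123 [-0.11316167  0.          0.          0.          0.        ] [[-0.941, 0.241, -0.236, 0.21], [-0.337, -0.626, 0.704, 0.724], [0.022, 0.742, 0.67, 0.842], [0.0, 0.0, 0.0, 1.0]]
{'time': 0.1, 'joint_positions': array([-1.24803461e+00,  8.78900698e-02,  1.37210362e+00, -3.68214119e-05,
        1.68357854e+00, -1.03084818e-01]), 'qvel': array([ 7.15736171e-04, -4.58421997e-04, -2.79070614e-03,  3.14462643e-04,
        5.85127436e-04,  2.16468750e-05]), 'joint_torque': array([ 2.87926625e-03, -3.41250944e+01, -3.03302729e+01,  7.20606116e-02,
        3.04247020e-02, -9.99659619e-05]), 'tool_pos': array([ 0.22704494, -0.5004411 ,  0.21841603]), 'ee_rot': array([-3.13961982e+00, -1.67301088e-04,  4.25842263e-01]), 'wrist_force': array([ 0.07964708, -1.02683232,  0.44140929]), 'wrist_torque': array([ 0.05318519, -0.00020015, -0.01184151]), 'finger_force': 0.0, 'width': 0.0940127427792555}
```

View pics/scene0.png

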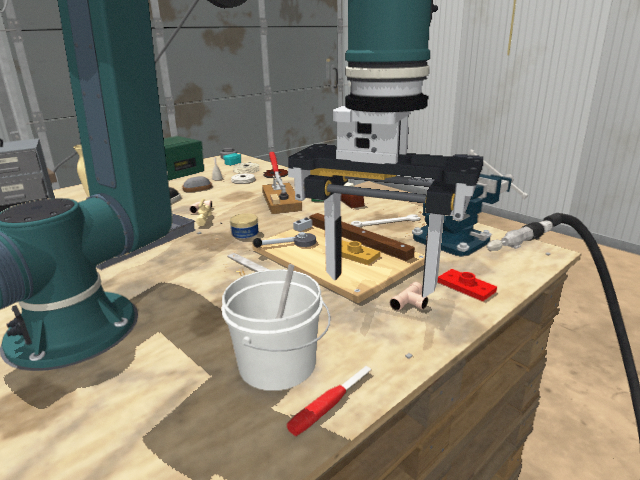

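View pics/side0.png

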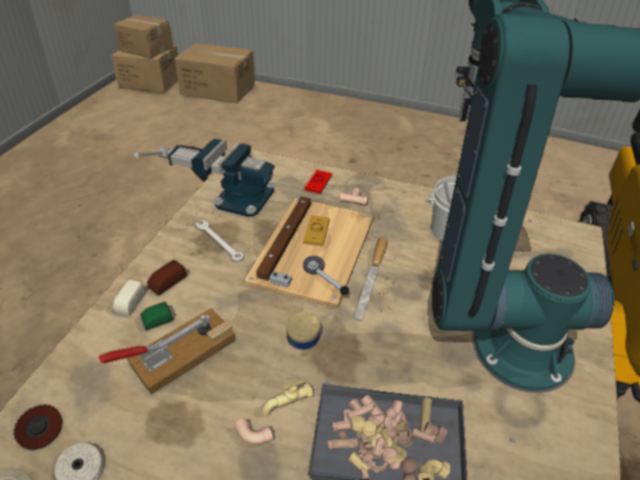

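The scene picture shows the arm, with the board behind the fingers. The side picture shows the board at about (310,250), the brass plate on it at (316,230), and the red look-alike off the board at (318,181). The brass plate beside the fence is the one meant, since the other is red and off the board. I'll enlarge to confirm.

```bash
python3 - <<'E'
from h import *
s=pickle.load(open('pics/side0.pkl','rb'))['image'][165:315,215:405,::-1]
cv2.imwrite('pics/side0c.png',cv2.resize(s,None,fx=4,fy=4,interpolation=cv2.INTER_CUBIC))
E
```

```text
(no output)
```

View pics/side0c.png

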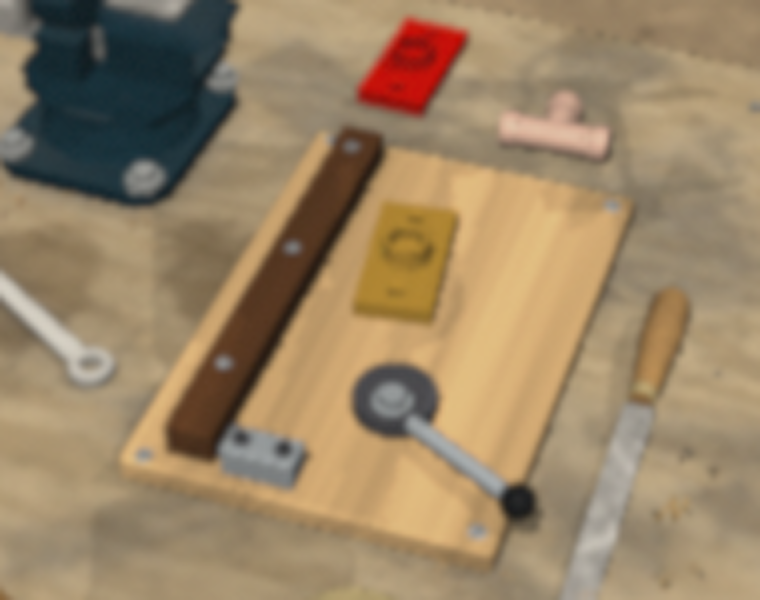

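The crop confirms it: the brass plate with its boss is on the board, its top face at crop (387,203), (458,210), (434,312) and (356,304). The board's corners are at (123,460), (491,556), (634,203) and (328,132), and the knob is at (518,501). Next I fit poses.

```bash
cat >> h.py <<'E'
def rays(s,uv,T=None):
    K=np.array([[s['fx'],0,s['cx']],[0,s['fy'],s['cy']],[0,0,1.]])
    p=cv2.undistortPoints(np.array(uv,float).reshape(-1,1,2),K,np.array(s['distortion'],float)).reshape(-1,2)
    T=s['pose'] if T is None else T
    d=np.c_[p[:,0],-p[:,1],-np.ones(len(p))]@T[:3,:3].T
    return T[:3,3],d
def onz(s,uv,z,T=None):
    c,d=rays(s,uv,T); z=np.broadcast_to(z,len(d)); return (c+d*((z-c[2])/d[:,2])[:,None])[:,:2]
def wristT(s):
    from scipy.spatial.transform import Rotation as R
    o=s['obs']; T=np.eye(4); T[:3,:3]=R.from_euler('xyz',o['ee_rot']).as_matrix(); T[:3,3]=o['tool_pos']; return T@s['hand_eye']
def fit2(A,B): # rigid 2D A->B
    a,b=A.mean(0),B.mean(0); H=(A-a).T@(B-b); th=np.arctan2(H[0,1]-H[1,0],H[0,0]+H[1,1])
    R=np.array([[np.cos(th),-np.sin(th)],[np.sin(th),np.cos(th)]]); return th,b-R@a,R,np.linalg.norm((A-a)@R.T+b-B,axis=1)
E
python3 - <<'E'
from h import *
s=pickle.load(open('pics/side0.pkl','rb'))
f=lambda l:np.array(l)/4+[215-.375,165-.375]
W=onz(s,f([(123,460),(491,556),(634,203),(328,132)]),.018)
th,t,R,e=fit2(np.array([(.08,.08),(-.145,.08),(-.145,-.25),(.08,-.25)]),W)
print('board',th,t,e)
P=onz(s,f([(387,203),(458,210),(434,312),(356,304)]),.030)
B=(P-t)@R; print('plate corners board mm',B.round(4)*1000)
th2,t2,_,e2=fit2(np.array([(.025,-.05),(-.025,-.05),(-.025,.05),(.025,.05)]),B); print(th2,t2,e2)
k=(onz(s,f([(518,501)]),.0315)-t)@R; print('knob',k, np.degrees(np.arctan2(k[0,1],k[0,0]+.0591))-135,np.hypot(k[0,1],k[0,0]+.0591))
E
```

```text
board 0.022451795542763664 [ 0.54797991 -0.03519129] [0.00308343 0.00361575 0.00506924 0.00349812]
plate corners board mm [[   7.7 -176.9]
 [ -37.8 -185.9]
 [ -54.3  -87.4]
 [  -7.1  -78.2]]
0.16412432433290586 [-0.0228767  -0.13210528] [0.00227263 0.00155923 0.00151874 0.00085868]
knob [[-0.14759236  0.04567377]] 17.700275846069076 0.09958409432590053
```

```bash
cat >> h.py <<'E'
from scipy.spatial.transform import Rotation as Rot
def plan(x,y,z,yaw):
    "world target -> shares from measured pose"
    o=robot.get_obs(); R=Rot.from_euler('xyz',o['ee_rot']).as_matrix()
    d=R.T@(np.array([x,y,z])-o['tool_pos'])/.15
    dy=(yaw-o['ee_rot'][2]+np.pi)%(2*np.pi)-np.pi
    return d.round(3),round(-dy/np.pi,4)
E
python3 - <<'E'
from h import *
s=snap('wrist'); print(s['hand_eye'].round(3).tolist(),s['fx'],s['distortion'])
print(plan(.50,-.12,.30,1.593))
E
```

```text
[[-0.001, 0.971, 0.24, 0.07], [1.0, 0.001, -0.0, -0.001], [-0.0, 0.24, -0.971, -0.165], [0.0, 0.0, 0.0, 1.0]] 364.1707638777773 [-0.04927529  0.          0.          0.          0.        ]
(array([ 2.705, -1.559, -0.54 ]), np.float64(-0.3715))
```

```bash
python3 - <<'E'
from h import *
s=pickle.load(open('pics/scene0.pkl','rb'))
print('base l,r,front',onz(s,[(238,355),(317,355),(278,384)],0))
c,d=rays(s,[(272,300)])
b=onz(s,[(278,365)],0)[0]; t=np.dot(b-c[:2],d[0,:2])/np.dot(d[0,:2],d[0,:2]); print(c+d*t, b)
E
```

```text
base l,r,front [[ 0.17529752 -0.26158324]
 [ 0.26513166 -0.346796  ]
 [ 0.18231765 -0.35602767]]
[[ 0.20592433 -0.32286191  0.11514305]] [ 0.20689948 -0.32351826]
```

carry_out:
  motion: "0.3 0 -0.1 0;0.6 0 -0.2 0;0.9 0 -0.2 0;1 -0.1 -0.2 0;1 -0.2 -0.2 0;1 -0.2 -0.2 0;1 -0.2 -0.2 0;1 -0.2 -0.2 0"

```text
time: 0.95
tool_pos: [0.3511, -0.4123, 0.2493]
ee_rot: [3.142, 0.0, 0.425]
wrist_force: [-0.1, 0.7, 0.8]
width: 0.0943
finger_force: 0.0
```

carry_out:
  motion: "0.2 -0.2 0 0;0.4 -0.4 0 0;0.6 -0.6 0 0;0.8 -0.8 0 0;0.9 -0.9 0 0;0.9 -0.9 0 0;0.9 -0.9 0 0;0.9 -0.9 0 0"

```text
time: 1.75
tool_pos: [0.4183, -0.2343, 0.2493]
ee_rot: [3.141, 0.001, 0.424]
wrist_force: [0.5, -0.5, 0.5]
width: 0.0939
finger_force: 0.0
```

carry_out:
  motion: "0.2 -0.2 0 -0.046;0.4 -0.4 0 -0.092;0.6 -0.6 0 -0.138;0.8 -0.8 0 -0.184;0.9 -0.9 0 -0.23;0.9 -0.9 0 -0.276;0.9 -0.9 0 -0.322;0.9 -0.9 0 -0.368"
  grip: -0.7

```text
time: 2.55
tool_pos: [0.486, -0.0554, 0.2491]
ee_rot: [-3.141, 0.0, 1.586]
wrist_force: [0.2, 0.3, 0.0]
width: 0.0331
finger_force: 0.0
```

```bash
python3 - <<'E'
from h import *
s=save('wrist','w1'); o=s['obs']; print(o['time'],o['tool_pos'],o['ee_rot'],o['width'],o['joint_positions'])
im=s['image'][:,:,::-1]; cv2.imwrite('pics/w1b.png',cv2.resize(im,(800,600),interpolation=cv2.INTER_CUBIC))
E
```

```text
2.55 [ 0.48600903 -0.05543442  0.249149  ] [-3.14105277e+00  3.23499666e-04  1.58615570e+00] 0.033139390273074915 [-2.29229887e-01 -5.25298649e-02  1.45431845e+00 -4.51068945e-04
  1.74024953e+00 -2.44665148e-01]
```

View pics/w1b.png

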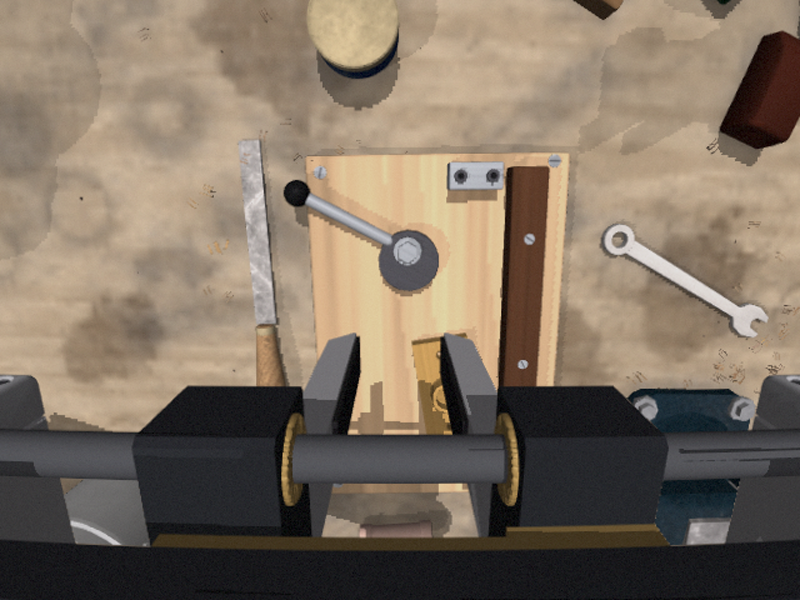

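The wrist picture (800 wide) shows the board corners at (308,156) and (569,153), and the fence end at (508,168) and (548,168). The bolt is at (407,251), the knob at (296,193), and the stop top spans (447..503, 162..184). The gripper partly hides the plate.

```bash
python3 - <<'E'
from h import *
s=pickle.load(open('pics/w1.pkl','rb')); T=wristT(s)
uv=np.array([(308,156),(569,153),(508,168),(548,168),(407,251)])*.8
A=np.array([(-.145,.08),(.08,.08),(.025,.068),(.055,.068),(-.0591,0)])
W=onz(s,uv,np.array([.018,.018,.042,.042,.042]),T)
th,t,R,e=fit2(A,W); print(th,t,e)
q=np.array([(296,193),(448,185),(502,185),(503,385),(414,341),(464,334)])*.8
print(((onz(s,q,np.array([.0315,.038,.038,.042,.03,.03]),T)-t)@R*1000).round(1))
E
```

```text
0.023478426454618572 [ 0.55046948 -0.03955221] [0.00449704 0.00129393 0.00302564 0.00117723 0.00184714]
[[-149.4   49.2]
 [ -25.    54.4]
 [  18.7   54.2]
 [  26.5 -118.8]
 [ -52.3  -80.8]
 [  -7.8  -74.7]]
```

```bash
cat >> h.py <<'E'
BT=np.array([.5495,-.0375]); BTH=.0235; BR=np.array([[np.cos(BTH),-np.sin(BTH)],[np.sin(BTH),np.cos(BTH)]])
def bplan(x,y,z,yawb):
    "board mm target (yaw relative to board)"
    w=BT+BR@np.array([x,y])/1000; return plan(w[0],w[1],z,BTH+yawb)
def where():
    o=robot.get_obs(); b=BR.T@(o['tool_pos'][:2]-BT)*1000
    print('t',o['time'],'board',b.round(1),'z',o['tool_pos'][2].round(4),'yaw',(o['ee_rot'][2]-BTH).round(4),'F board',(BR.T@o['wrist_force'][:2]).round(1),o['wrist_force'][2].round(1),'w',o['width'].round(4))
E
python3 - <<'E'
from h import *
where(); print(bplan(-85,-132,.12,0))
E
```

```text
Traceback (most recent call last):
  File "h.py", line 34, in where
    print('t',o['time'],'board',b.round(1),'z',o['tool_pos'][2].round(4),'yaw',(o['ee_rot'][2]-BTH).round(4),'F board',(BR.T@o['wrist_force'][:2]).round(1),o['wrist_force'][2].round(1),'w',o['width'].round(4))
                                                                                                                                                                                             ^^^^^^^^^^^^^^^^
AttributeError: 'float' object has no attribute 'round'
```

```bash
sed -i "s/o\['width'\].round(4)/round(o['width'],4)/" h.py; python3 - <<'E'
from h import *
where(); print(bplan(-85,-132,.12,0))
E
```

```text
t 2.6 board [-64.  -16.5] z 0.2492 yaw 1.566 F board [ 0.  -0.9] 0.4 w 0.0295
(array([-0.77 , -0.136,  0.862]), np.float64(0.4985))
```

carry_out:
  motion: "-0.2 0 0.1 0.046;-0.4 -0.1 0.3 0.092;-0.6 -0.136 0.5 0.138;-0.77 -0.136 0.7 0.184;-0.77 -0.136 0.86 0.23;-0.77 -0.136 0.86 0.276;-0.77 -0.136 0.86 0.322;-0.77 -0.136 0.86 0.368"
  grip: -0.36

```text
time: 3.4
tool_pos: [0.4662, -0.1714, 0.1198]
ee_rot: [-3.141, 0.001, 0.415]
wrist_force: [-0.5, -0.3, -0.2]
width: 0.0298
finger_force: 0.0
```

```bash
python3 - <<'E'
from h import *
where(); print(bplan(-85,-132,.036,0))
E
```

```text
t 3.4 board [ -86.5 -131.9] z 0.1198 yaw 0.3911 F board [-0.5 -0.3] -0.2 w 0.0298
(array([0.009, 0.005, 0.559]), np.float64(0.1245))
```

carry_out:
  motion: "0 0 0.1 0.045;0 0 0.25 0.09;0 0 0.4 0.1245;0 0 0.5 0.1245;0 0 0.555 0.1245;0 0 0.555 0.1245;0 0 0.555 0.1245;0 0 0.555 0.1245"

```text
time: 4.2
tool_pos: [0.4674, -0.1706, 0.0384]
ee_rot: [3.14, -0.002, 0.034]
wrist_force: [-0.1, 0.7, 0.3]
width: 0.0303
finger_force: 0.0
```

```bash
python3 - <<'E'
from h import *
s=save('wrist','w2'); where(); print(bplan(-40,-132,.036,0))
cv2.imwrite('pics/w2b.png',s['image'][:,:,::-1])
E
```

```text
t 4.25 board [ -85.2 -131. ] z 0.0384 yaw 0.0106 F board [-1.   1.1] 0.3 w 0.03
(array([0.301, 0.01 , 0.017]), np.float64(0.0034))
```

View pics/w2b.png

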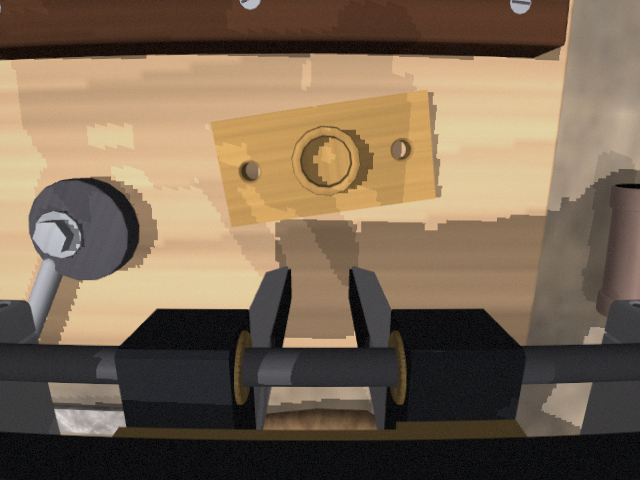

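The view shows the plate's boss at (325,160), centred on the two fingertips, with its near edge running from (231,226) to (438,197). The fence foot is at row ~57. Next I check the remaining distance.

```bash
python3 - <<'E'
from h import *
s=pickle.load(open('pics/w2.pkl','rb')); T=wristT(s)
f=lambda uv,z:((onz(s,uv,z,T)-BT)@BR*1000).round(1)
print(f([(20,58),(300,55),(540,56)],.018).tolist()); P=f([(430,91),(438,197),(231,226),(211,123)],.03)
print(P.tolist(),fit2(np.array([(25,-50),(-25,-50),(-25,50),(25,50)]),P)[:2], 'bolt',f([(57,236)],.042))
E
```

```text
[[27.4, 17.6], [27.1, -119.9], [29.4, -235.4]]
[[10.0, -179.3], [-38.1, -186.7], [-53.4, -86.7], [-5.0, -79.5]] (np.float64(0.15043711023641435), array([ -21.625, -133.05 ])) bolt [[-56.2  -6.8]]
```

carry_out:
  motion: "0.06 0 0.012 0.003;0.11 0.003 0.012 0.003;0.16 0.005 0.012 0.003;0.2 0.007 0.012 0.003;0.24 0.01 0.012 0.003;0.27 0.01 0.012 0.003;0.3 0.01 0.012 0.003;0.3 0.01 0.012 0.003"

```text
time: 5.05
tool_pos: [0.5125, -0.17, 0.0354]
ee_rot: [3.141, -0.001, 0.025]
wrist_force: [-0.1, 1.0, 0.2]
width: 0.0299
finger_force: 0.0
```

carry_out:
  motion: "0.01 0 0 0;0.02 0 0 0;0.03 0 0 0;0.04 0 0 0;0.05 0 0 0;0.055 0 0 0;0.06 0 0 0;0.06 0 0 0"

```text
time: 5.85
tool_pos: [0.5202, -0.1697, 0.0354]
ee_rot: [3.142, 0.001, 0.025]
wrist_force: [-3.9, -0.5, 1.6]
width: 0.0302
finger_force: 1.9
```

```bash
python3 - <<'E'
from h import *
where()
s=save('wrist','w3'); cv2.imwrite('pics/w3b.png',s['image'][:,:,::-1])
E
```

```text
t 5.85 board [ -32.4 -131.5] z 0.0354 yaw 0.0018 F board [-3.9 -0.5] 1.6 w 0.0302
```

View pics/w3b.png

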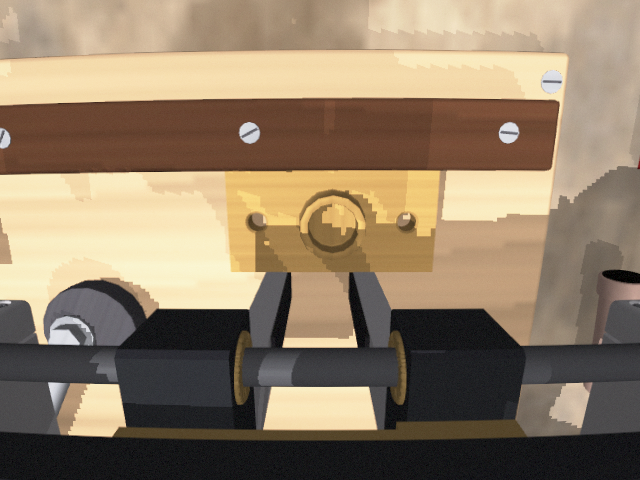

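The plate (corners (226,170)–(440,170) and (231,271)–(432,271)) is now parallel with and close to the fence. I press a little further for contact.

carry_out:
  motion: "0.004 0 0 0;0.007 0 0 0;0.01 0 0 0;0.013 0 0 0;0.015 0 0 0;0.015 0 0 0;0.015 0 0 0;0.015 0 0 0"

```text
time: 6.7
tool_pos: [0.5205, -0.1698, 0.0354]
ee_rot: [3.142, 0.006, 0.025]
wrist_force: [-9.5, -0.9, 5.1]
width: 0.0299
finger_force: 4.7
```

carry_out:
  motion: "-0.1 0 0 0;-0.1 0 -0.2 0;-0.1 0 -0.45 -0.046;0 0.2 -0.45 -0.092;0.1 0.35 -0.45 -0.138;0.2 0.5 -0.45 -0.184;0.22 0.54 -0.45 -0.23;0.22 0.54 -0.45 -0.276"
  grip: -0.7

```text
time: 7.5
tool_pos: [0.5599, -0.2512, 0.103]
ee_rot: [3.138, -0.002, 0.897]
wrist_force: [0.6, 0.3, 0.2]
width: 0.0146
finger_force: 0.0
```

```bash
python3 - <<'E'
from h import *
where(); print(bplan(1,-211,.09,np.pi/2))
E
```

```text
t 7.5 board [   5.4 -213.8] z 0.103 yaw 0.8736 F board [0.6 0.2] 0.2 w 0.0146
(array([-0.004, -0.035,  0.087]), np.float64(-0.2219))
```

carry_out:
  motion: "-0.004 -0.03 0.05 -0.046;-0.004 -0.03 0.1 -0.092;-0.004 -0.03 0.15 -0.138;-0.004 -0.03 0.2 -0.184;-0.004 -0.03 0.28 -0.222;-0.004 -0.03 0.36 -0.222;-0.004 -0.03 0.44 -0.222;-0.004 -0.03 0.44 -0.222"

```text
time: 8.3
tool_pos: [0.553, -0.2466, 0.0344]
ee_rot: [-3.139, -0.002, 1.588]
wrist_force: [-0.9, 0.3, 0.1]
width: 0.0144
finger_force: 0.0
```

```bash
python3 - <<'E'
from h import *
where(); print(bplan(1,-90,.036,np.pi/2))
E
```

```text
t 8.3 board [  -1.4 -209.1] z 0.0344 yaw 1.5646 F board [-0.9  0.3] 0.1 w 0.0144
(array([ 0.794,  0.011, -0.009]), np.float64(-0.002))
```

carry_out:
  motion: "0.08 0.012 -0.006 -0.002;0.18 0.012 -0.006 -0.002;0.28 0.012 -0.006 -0.002;0.38 0.012 -0.006 -0.002;0.48 0.012 -0.006 -0.002;0.56 0.012 -0.006 -0.002;0.6 0.012 -0.006 -0.002;0.6 0.012 -0.006 -0.002"

```text
time: 9.1
tool_pos: [0.5544, -0.1558, 0.0381]
ee_rot: [3.141, -0.001, 1.597]
wrist_force: [0.1, 0.8, 0.8]
width: 0.0143
finger_force: 0.0
```

```bash
python3 - <<'E'
from h import *
where(); print(bplan(1,-60,.036,np.pi/2))
s=save('wrist','w4'); cv2.imwrite('pics/w4b.png',s['image'][:,:,::-1])
E
```

```text
t 9.1 board [   2.2 -118.4] z 0.0381 yaw 1.5736 F board [0.1 0.8] 0.8 w 0.0143
(array([ 0.389, -0.007,  0.014]), np.float64(0.0009))
```

View pics/w4b.png

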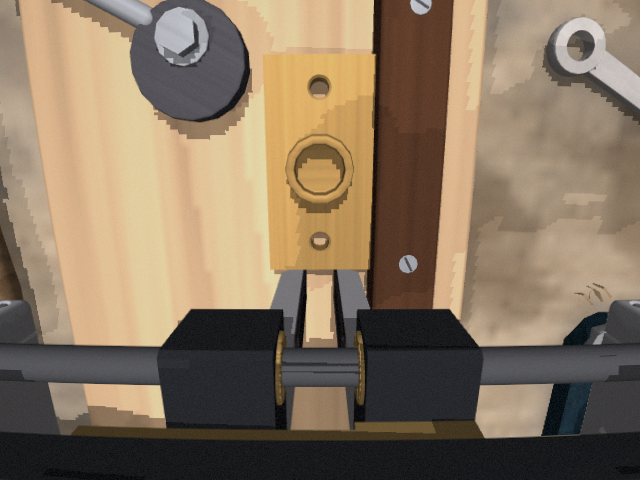

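The plate lies flush along the fence, spanning (263..375, 55) to (270..371, 269), and clears the cam at (190,60). I continue pushing.

carry_out:
  motion: "0.05 -0.005 0.01 0;0.1 -0.007 0.01 0;0.15 -0.007 0.01 0;0.2 -0.007 0.01 0;0.25 -0.007 0.01 0;0.29 -0.007 0.01 0;0.32 -0.007 0.01 0;0.33 -0.007 0.01 0"

```text
time: 9.95
tool_pos: [0.5519, -0.1073, 0.0364]
ee_rot: [3.142, 0.0, 1.597]
wrist_force: [-0.2, -2.7, 2.4]
width: 0.0139
finger_force: 1.5
```

carry_out:
  motion: "0.01 0 0 0;0.02 0 0 0;0.03 0 0 0;0.04 0 0 0;0.05 0 0 0;0.06 0 0 0;0.06 0 0 0;0.06 0 0 0"

```text
time: 10.75
tool_pos: [0.5517, -0.0989, 0.0363]
ee_rot: [3.142, 0.0, 1.596]
wrist_force: [-0.1, -4.6, 1.5]
width: 0.014
finger_force: 1.6
```

```bash
python3 - <<'E'
from h import *
where()
E
```

```text
t 10.75 board [  0.7 -61.5] z 0.0363 yaw 1.5725 F board [-0.2 -4.6] 1.5 w 0.014
```

carry_out:
  motion: "0.01 0 0 0;0.02 0 0 0;0.03 0 0 0;0.04 0 0 0;0.04 0 0 0;0.04 0 0 0;0.04 0 0 0;0.04 0 0 0"

```text
time: 11.55
tool_pos: [0.552, -0.0985, 0.0365]
ee_rot: [3.14, 0.011, 1.595]
wrist_force: [1.5, -15.4, -0.3]
width: 0.0144
finger_force: 7.7
```

carry_out:
  motion: "-0.05 0 0 0;-0.1 0 0 0;-0.1 0 -0.15 0;-0.1 0 -0.3 0;-0.1 0 -0.4 0;-0.1 0 -0.4 0;-0.1 0 -0.4 0;-0.1 0 -0.4 0"
  grip: -1

```text
time: 12.35
tool_pos: [0.551, -0.1074, 0.0947]
ee_rot: [-3.139, -0.001, 1.596]
wrist_force: [-0.5, 0.6, 0.5]
width: 0.0002
finger_force: 0.0
```

```bash
sed -i 's/^BT=np.array(\[.5495,-.0375\])/BT=np.array([.5505,-.0405])/' h.py
cat >> h.py <<'E'
def lev(phi,d,r=72): # board mm
    c,s=np.cos(np.radians(phi)),np.sin(np.radians(phi)); return -59.1+r*c+d*s, r*s-d*c
def lplan(phi,d,z,r=72): return bplan(*lev(phi,d,r),z,np.radians(phi-90))
E
python3 - <<'E'
from h import *
where()
s=save('wrist','w5'); cv2.imwrite('pics/w5b.png',s['image'][:,:,::-1])
T=wristT(s); o=robot.get_obs()
# knob image guess printed later
print(lplan(151.6,27,.10)); print(lev(151.6,27))
E
```

```text
t 12.35 board [ -1.1 -66.9] z 0.0947 yaw 1.5728 F board [-0.5  0.6] 0.5 w 0.0002
(array([ 0.834, -0.721, -0.032]), np.float64(0.1584))
(np.float64(-109.59284360149894), np.float64(57.99545452045848))
```

View pics/w5b.png

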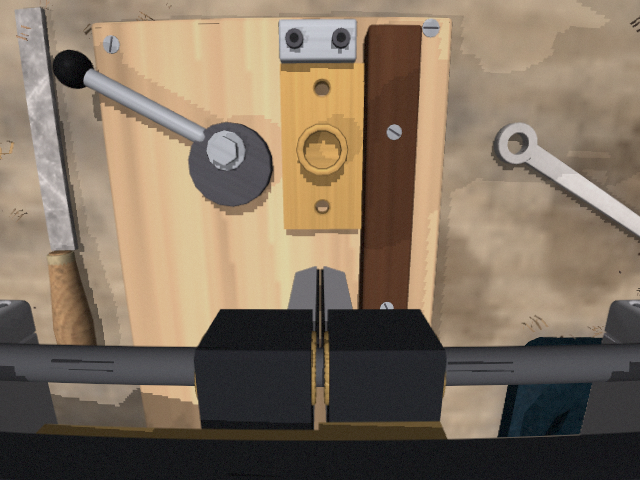

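The picture shows the plate in the corner: its top end is under the stop at (280..356,62) and its right side is along the fence at x≈361. The bolt is at (226,151) and the knob at (73,69).

```bash
python3 - <<'E'
from h import *
s=pickle.load(open('pics/w5.pkl','rb')); T=wristT(s)
b=(onz(s,np.array([(226,151),(73,69),(75,249),(45,15)]),np.array([.042,.0315,.01,.01]),T)-BT)@BR*1000; print(b.round(1).tolist(),np.degrees(np.arctan2(*(b[1]-b[0])[::-1])))
p=(onz(s,np.array([(280,62),(363,64),(359,230),(285,229)]),.03,T)-BT)@BR*1000; print(p.round(1).tolist())
E
```

```text
[[-56.0, 1.2], [-149.2, 50.3], [-179.9, -67.9], [-178.2, 88.4]] 152.20293623558132
[[-24.5, 52.4], [24.3, 51.3], [24.4, -48.9], [-23.5, -48.3]]
```

carry_out:
  motion: "0.15 -0.15 0 0.03;0.35 -0.35 0 0.06;0.55 -0.5 0 0.1;0.7 -0.65 0 0.13;0.83 -0.72 0 0.158;0.83 -0.72 0 0.158;0.83 -0.72 0 0.158;0.83 -0.72 0 0.158"

```text
time: 13.2
tool_pos: [0.4412, 0.0132, 0.096]
ee_rot: [-3.142, 0.001, 1.1]
wrist_force: [0.2, -0.3, 0.0]
width: 0.0002
finger_force: 0.0
```

```bash
python3 - <<'E'
from h import *
where();print(lplan(152,27,.0365))
E
```

```text
t 13.2 board [-108.    56.3] z 0.096 yaw 1.0766 F board [ 0.2 -0.3] 0.0 w 0.0002
(array([ 0.002, -0.016,  0.397]), np.float64(-0.0018))
```

carry_out:
  motion: "0.002 -0.016 0.1 0;0.002 -0.016 0.2 0;0.002 -0.016 0.3 0;0.002 -0.016 0.39 0;0.002 -0.016 0.39 0;0.002 -0.016 0.39 0;0.002 -0.016 0.39 0;0.002 -0.016 0.39 0"

```text
time: 14.0
tool_pos: [0.4396, 0.0149, 0.0387]
ee_rot: [3.14, -0.001, 1.099]
wrist_force: [-0.1, -0.6, 0.1]
width: 0.0002
finger_force: 0.0
```

```bash
python3 - <<'E'
from h import *
where()
for p,d in [(152,20),(152,14),(156,13.5),(162,13.5),(168,13.5),(174,13.5),(180,13.5)]: print(*lplan(p,d,.0365))
E
```

```text
t 14.0 board [-109.6   58. ] z 0.0387 yaw 1.076 F board [-0.1 -0.6] 0.1 w 0.0002
[-0.05  -0.001  0.015] -0.0019
[-0.09  -0.001  0.015] -0.0019
[-0.127 -0.006  0.015] -0.0242
[-0.178 -0.009  0.015] -0.0575
[-0.229 -0.006  0.015] -0.0908
[-0.28   0.002  0.015] -0.1242
[-0.329  0.015  0.015] -0.1575
```

carry_out:
  motion: "-0.05 0 0.01 0;-0.09 0 0.01 0;-0.13 -0.006 0.01 -0.024;-0.18 -0.009 0.01 -0.057;-0.23 -0.006 0.01 -0.09;-0.28 0.002 0.01 -0.124;-0.33 0.015 0.01 -0.157;-0.33 0.015 0.01 -0.157"

```text
time: 14.8
tool_pos: [0.4182, -0.0307, 0.0366]
ee_rot: [3.141, 0.0, 1.591]
wrist_force: [0.6, 0.5, -0.4]
width: 0.0002
finger_force: 0.0
```

```bash
python3 - <<'E'
from h import *
where()
for p in [182,186,190,194,198,202,205,207]: print(*lplan(p,13.5,.0365))
E
```

```text
t 14.8 board [-132.1   12.9] z 0.0366 yaw 1.5678 F board [0.6 0.5] -0.4 w 0.0002
[-0.013  0.004  0.   ] -0.0121
[-0.047 -0.     0.   ] -0.0343
[-0.081 -0.002  0.   ] -0.0565
[-0.115 -0.001  0.   ] -0.0787
[-0.149  0.003  0.   ] -0.1009
[-0.183  0.008  0.   ] -0.1232
[-0.208  0.014  0.   ] -0.1398
[-0.224  0.019  0.   ] -0.1509
```

carry_out:
  motion: "-0.013 0 0 -0.012;-0.047 0 0 -0.034;-0.08 -0.002 0 -0.056;-0.115 0 0 -0.079;-0.15 0.003 0 -0.1;-0.183 0.008 0 -0.123;-0.208 0.014 0 -0.14;-0.224 0.019 0 -0.15"

```text
time: 15.6
tool_pos: [0.4209, -0.063, 0.0362]
ee_rot: [-3.14, -0.002, 2.063]
wrist_force: [-2.0, 1.5, 1.5]
width: 0.0002
finger_force: 1.4
```

```bash
python3 - <<'E'
from h import *
where()
for p in [209,211,213,215,217,219,221,223]: print(*lplan(p,13.5,.0365))
E
```

```text
t 15.6 board [-130.1  -19.5] z 0.0362 yaw 2.0395 F board [-2.   1.5] 1.5 w 0.0002
[-0.026 -0.002 -0.002] -0.0119
[-0.043 -0.004 -0.002] -0.023
[-0.06  -0.006 -0.002] -0.0342
[-0.077 -0.007 -0.002] -0.0453
[-0.094 -0.007 -0.002] -0.0564
[-0.111 -0.007 -0.002] -0.0675
[-0.128 -0.006 -0.002] -0.0786
[-0.145 -0.005 -0.002] -0.0897
```

Contact is established. Next I tighten slowly.

carry_out:
  motion: "-0.02 -0.002 0 -0.012;-0.04 -0.004 0 -0.023;-0.06 -0.006 0 -0.034;-0.077 -0.007 0 -0.045;-0.094 -0.007 0 -0.056;-0.111 -0.007 0 -0.067;-0.128 -0.006 0 -0.078;-0.14 -0.005 0 -0.085"

```text
time: 16.4
tool_pos: [0.4276, -0.0792, 0.0359]
ee_rot: [-3.14, -0.011, 2.33]
wrist_force: [-8.4, 9.0, 7.8]
width: 0.0005
finger_force: 6.2
```

```bash
python3 - <<'E'
from h import *
where()
for p in [223,225,227,229]: print(*lplan(p,13.5,.0365))
E
```

```text
t 16.4 board [-123.7  -35.8] z 0.0359 yaw 2.3061 F board [-8.2  9.2] 7.8 w 0.0005
[-0.029 -0.002 -0.005] -0.0048
[-0.046 -0.004 -0.005] -0.016
[-0.063 -0.006 -0.005] -0.0271
[-0.08  -0.008 -0.005] -0.0382
```

carry_out:
  motion: "-0.007 0 0 -0.003;-0.014 -0.001 0 -0.006;-0.021 -0.002 0 -0.01;-0.028 -0.003 0 -0.014;-0.035 -0.004 0 -0.016;-0.04 -0.004 0 -0.016;-0.04 -0.004 0 -0.016;-0.04 -0.004 0 -0.016"

```text
time: 17.2
tool_pos: [0.4304, -0.0833, 0.0355]
ee_rot: [-3.14, -0.013, 2.379]
wrist_force: [-9.4, 9.4, 7.2]
width: 0.0002
finger_force: 6.6
```

```bash
python3 - <<'E'
from h import *
where(); print(*lplan(225,13.5,.0365))
E
```

```text
t 17.2 board [-121.   -39.9] z 0.0355 yaw 2.3557 F board [-9.2  9.6] 7.2 w 0.0002
[-0.014  0.    -0.007] -0.0002
```

Still moving with about 13 N. I continue to the hard end.

carry_out:
  motion: "-0.007 0 0 0;-0.014 0 0 0;-0.021 0 0 -0.003;-0.028 0 0 -0.005;-0.035 0 0 -0.005;-0.035 0 0 -0.005;-0.035 0 0 -0.005;-0.035 0 0 -0.005"

```text
time: 18.0
tool_pos: [0.4314, -0.0845, 0.0354]
ee_rot: [-3.139, -0.022, 2.395]
wrist_force: [-17.0, 14.7, 16.5]
width: 0.0002
finger_force: 11.4
```

```bash
python3 - <<'E'
from h import *
where(); print(*lplan(225,13.5,.0365))
E
```

```text
t 18.0 board [-120.1  -41.2] z 0.0354 yaw 2.3716 F board [-16.7  15.1] 16.5 w 0.0002
[-0.004  0.002 -0.008] 0.0049
```

carry_out:
  motion: "-0.01 0 0 0;-0.02 0 0 0;-0.03 0 0 0;-0.03 0 0 0;-0.03 0 0 0;-0.03 0 0 0;-0.03 0 0 0;-0.03 0 0 0"

```text
time: 18.8
tool_pos: [0.4316, -0.0848, 0.0353]
ee_rot: [-3.139, -0.032, 2.395]
wrist_force: [-24.0, 21.7, 24.1]
width: 0.0006
finger_force: 16.7
```

It's at the hard end, with force rising and no further motion. I back off, rise and look.

carry_out:
  motion: "0.1 0 0 0;0.2 0 0 0;0.2 0 -0.2 0;0.2 0 -0.5 0;0.2 0 -0.8 0;0.2 0 -1 0;0.2 0 -1 0;0.2 0 -1 0"

```text
time: 19.6
tool_pos: [0.4201, -0.0736, 0.1868]
ee_rot: [3.141, 0.002, 2.396]
wrist_force: [-0.7, -0.4, -0.4]
width: 0.0004
finger_force: 0.0
```

```bash
python3 - <<'E'
from h import *
where(); print(*bplan(0,-90,.16,np.pi/2))
E
```

```text
t 19.6 board [-131.2  -30. ] z 0.1868 yaw 2.3725 F board [-0.7 -0.4] -0.4 w 0.0004
[-0.906  0.321  0.18 ] 0.2552
```

carry_out:
  motion: "-0.2 0.1 0 0.045;-0.4 0.2 0 0.09;-0.6 0.3 0 0.135;-0.8 0.32 0 0.18;-0.9 0.32 0 0.22;-0.9 0.32 0 0.255;-0.9 0.32 0 0.255;-0.9 0.32 0 0.255"

```text
time: 20.4
tool_pos: [0.5508, -0.1293, 0.1843]
ee_rot: [-3.138, -0.001, 1.598]
wrist_force: [-0.3, 0.5, 0.5]
width: 0.0003
finger_force: 0.0
```

```bash
python3 - <<'E'
from h import *
where()
s=save('wrist','w6'); cv2.imwrite('pics/w6b.png',cv2.resize(s['image'][:330,:,::-1],(800,412)))
E
```

```text
t 20.4 board [ -1.8 -88.8] z 0.1843 yaw 1.5744 F board [-0.3  0.5] 0.5 w 0.0003
```

View pics/w6b.png

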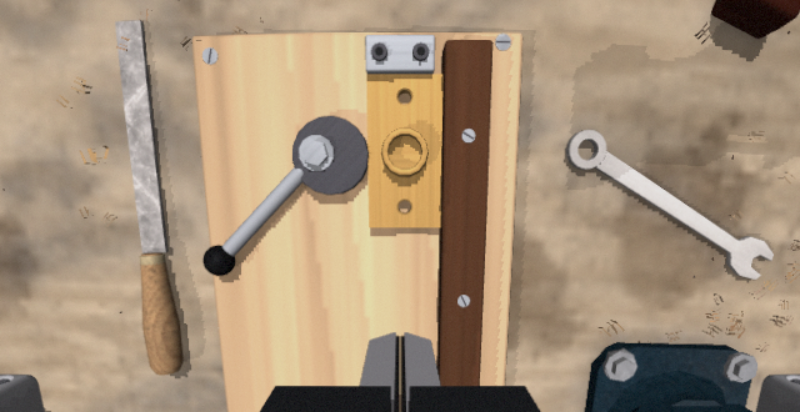

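The cam bears on the plate's side at (367,150) and the lever points down-left, with its knob at (219,260). The plate is flush with the fence and stop, and the file is undisturbed. I'll hand in.

```bash
python3 -c "
from bench import robot
print(robot.close_job())"
```

```text
the job is handed in; nothing more can be done
None
```

The brass plate is home against the fence and end stop, the cam lever is pushed counter-clockwise to its hard end and left locked, and the job is handed in (about 20 s used; no verdict came back); the file looked undisturbed in the last picture, and the tin and tee, not in that view, were never approached.

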